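# Set out the last ear and the hat of a puppet head for gluing

## Task

Set the bench out for gluing this bare puppet head, leaving a finger's width (about 15 mm) between neighbours: lay the loose ear flat on the mat beside the head's bare side, straight across from the ear already fitted and with its peg pointing at the socket; on the outer side of that ear and in line with it, the ratchet clamp whose jaws stand open, jaws towards the ear; and the hat on its brim just past the crown, on the head's centre line, with the topknot standing in the middle of its top. The clamp that is locked shut goes flat into the wooden tray. Keep off the freshly painted head on its stand: do not touch or move it.

Things in the scene. Friction and masses are not known exactly. Their poses are not given: they have to be found in the camera images.
- head: Bare-wood puppet head on its back in a cradle; fixed. Origin on the mat under it, in line with the ears. +x: chin to crown (crown about to the robot's left), +y: side of the ear already glued, -y: bare side with the socket (50 mm up), z up. Seen from above: bare side ends at y -38 mm, flat crown at x +50 (62 wide), neck at x -95, fitted ear at y +77. Skull 76 mm round; nose 100 mm high.
- ear: The loose ear: flat D-shaped pale wood, 14 mm thick, 46 mm wide, lying flat. Origin: underside, centre of the round part (radius 23 mm). +x is the peg direction: straight edge at x +20 mm, peg (8 mm thick) out to x +34; round back edge at x -23. The sides y = +-23 are straight from x 0 to 20: grip there.
- clamp_open: Rigid ratchet clamp lying flat, jaws standing open (25 mm at the tips), handles spread (70 mm over all); steel arms, black grips, 14 mm high. Origin: underside, below the pivot. +x is the jaw direction: jaw tips at x +44 mm, handle ends at x -62. Black pivot block 24 (x) by 28 (y) mm, 24 high: grip it across y.
- clamp_shut: The same clamp locked shut: jaws together, handles close (38 mm over all). Origin: underside, below the pivot; +x is the jaw direction: jaw tips at x +44 mm, handle ends at x -62. Pivot block 24 (x) by 28 (y) mm, 24 high: grip it across y. Rigid.
- hat: Turned pale wooden hat standing on its brim: round brim of 68 mm diameter, 8 mm thick, and above it a straight round crown of 46 mm diameter with two thin darker bands; 52 mm high, flat top. Origin: centre of the underside.
- topknot: Small turned wooden knob, 32 mm high, with a flat foot of 30 mm diameter, a narrow neck and a round head of 32 mm diameter (widest 15 to 25 mm above the foot), standing upright. Origin: centre of the underside of the foot.
- tray: Low dark wooden tray fixed to the bench, 160 mm (its x) by 110 mm (its y), 28 mm high; walls and floor 5 mm thick, empty. Origin: centre of the underside, z up.
- painted_head: Finished puppet head, white face and red cap, paint still wet, standing loose on a round foot at the robot's right (-y); 158 mm high, 76 mm across. Origin: centre of the underside. Not to be touched.
Mind the look-alikes: they are no part of the job. Leave any pink or yellow look-alike of the clamp_shut alone. What is shaped like the ear but purple is not meant.

How it is judged (in metres and radians):
At the end, for the whole second after the job is handed in: All released, at rest, upright or flat: ear, open clamp and hat with gaps of 15 mm (+-14) in a row, each within 15 mm of its line (clamp 18), peg and jaws within 0.3 rad of pointing right; topknot on the hat within 10 mm of its centre; shut clamp flat on the tray floor (x of ear in the frame of head between -0.015 and 0.015 m and y of ear in the frame of head between -0.101 and -0.073 m and height (world z) of each of ear, clamp_open, hat below 0.006 m and angle between each of ear, clamp_open, hat, clamp_shut's own z axis and vertical below 0.12 rad and angle between the x axis of ear and the y axis of head, either way round below 0.3 rad and x of head in the frame of ear above 0 m and x of clamp_open in the frame of ear between -0.097 and -0.067 m and y of clamp_open in the frame of ear between -0.018 and 0.018 m and x of ear in the frame of clamp_open above 0.05 m and y of ear in the frame of clamp_open between -0.03 and 0.03 m and x of hat in the frame of head between 0.085 and 0.113 m and y of hat in the frame of head between -0.015 and 0.015 m and horizontal distance between topknot and hat below 0.01 m and z of topknot in the frame of hat between 0.048 and 0.056 m and angle between topknot's own z axis and vertical below 0.15 rad and x of clamp_shut in the frame of tray between -0.055 and 0.055 m and y of clamp_shut in the frame of tray between -0.045 and 0.045 m and z of clamp_shut in the frame of tray between 0 and 0.012 m and linear speed of each of hat, topknot, ear, clamp_open, clamp_shut below 0.02 m/s); the robot touches nothing.
It fails at once if the robot touches the freshly painted head, or it is moved by more than 8 mm (distance of painted_head from where it was at the start of the episode above 0.008 m or contact force between any of the arm, the fingers and painted_head above 0.5 N).
It also fails if it takes over 144 s, if anything falls off the work surface, if the arm or the gripper's body presses on something with over 40 N, if the wrist force passes 120 N, or if a joint passes its speed limit or range.

## Robot

A 6-joint arm with a two-finger parallel gripper is mounted at the origin on the work surface. World frame = base frame: x ahead of the robot, y to its left, z up, the work surface at z = 0. Lengths are in m, angles in degrees, forces in N, time in s.
With the tool pointing down it reaches from about 0.35 to 0.725 m from the base axis. Payload 6 kg.
Tool frame: the origin (TCP) lies midway between the tips of the shut fingers; the grasp point (between the pads) lies 19 mm behind it; z points along the fingers, y is the line along which they close (so a half turn about z gives the same grasp; the last joint's range is limited). The gripper opens to 85 mm and grips with 20 to 120 N. Pads are 22 mm wide; open, the fingers measure 114 mm over their backs; the gripper's body (76 mm by 85 mm) begins 54 mm behind the grasp point. The pads swing forward as they close: fully open they stand 13 mm farther back than shut.
Start: joints at [-56.511, 2.303, 4.859, 0, -92.561, -19.12], TCP at [0.149, -0.581, 0.231] pointing down, gripper open.
Joint ranges: [-146.85, 146.85], [-73.84, 115.35], [-62.03, 85.46], [-188.31, 113.3], [-161.28, -10.13], [-171.36, 171.36]. Speed limits (degrees/s): [147.25, 147.25, 172.46, 180, 180, 180].

## Interface

Orientations are given as [roll, pitch, yaw] about the fixed x, y, z axes, in that order (R = Rz(yaw) Ry(pitch) Rx(roll)).
In Python, from station import ctrl gives the robot as it stands. Calls block until the motion is done:
- ctrl.move_ptp(position, orientation): joint-space move of the TCP to a pose.
- ctrl.move_linear(position, v=0.15, attitude=None): straight line of the TCP; attitude=None keeps the orientation; v is the mean speed in m/s.
- ctrl.set_joints(angles): joint-space move.
- ctrl.gripper_to(opening, effort=None): opening from 0.0 (shut) to 1.0 (fully open); effort is the grip in N (None keeps the last); returns when the fingers have stopped.
- ctrl.pause(seconds).
- ctrl.solve_ik(position, orientation): joint angles nearest the present ones, or None.
- ctrl.observe(): the state.
- ctrl.camera(name): name is "scene" or "top"; returns (picture, depth): 420x560x3 uint8, blue, green, red; 420x560 float32, m along the optical axis (not along the pixel's ray), 0 where there is no reading.
- ctrl.camera_model(name): a dict with "camera_matrix" (3x3 intrinsics, pixels), "k1" (the pictures are not rectified: a ray, as slopes to the right and down, at radius r is drawn at 1 + k1 r^2 times it, then the intrinsics apply), "R" (3x3) and "t" (3): a world point X has camera coordinates R X + t. Camera axes: x right, y down, z forward; pixel columns grow to the right and rows downward; lengths in m; the calibration is good to about 2 mm. A picture is of the moment at which its call begins. camera_model takes no time and is no camera call.
A pose or a line that the arm cannot do raises ctrl.PlanningError and nothing moves.
- ctrl.finish_job(): hands the job in; it is judged then, once.
The state is a dict: "time_s": time; "q": joint angles; "joint_velocities": joint speeds; "joint_torque": joint torques, N m; "eef_pos": TCP position; "eef_rot": TCP orientation; "contact_force": force on the tool from outside, world axes, zero at the start; "torque": the same for the moment, N m; "opening": opening from 0.0 (shut) to 1.0 (fully open); "grasp_force": force on a finger pad.
Only numpy, scipy, OpenCV 4.12 (cv2) and the standard library are available. Lean on these libraries where they do the work, as an engineer would, in place of code of your own. Each camera call takes 0.05 s, during which the arm holds its last target. There are 200 camera calls.

## Working session

There is one attempt and no reset: what is moved stays moved. The work goes in short steps, each a Python script; the robot and the scene stay as the last script left them, time stands still between calls to the robot, and variables do not carry over. Pictures are saved under pics/ and viewed, at most 14 in all, crops included, and the job is handed in when it is done.

```bash
mkdir -p pics; cat > h.py <<'E'
from station import ctrl
import numpy as np, cv2
def cam(n):
    im,d=ctrl.camera(n); m=ctrl.camera_model(n); return im,d,m
def cloud(d,m):
    K=np.array(m["camera_matrix"],float);R=np.array(m["R"]);t=np.array(m["t"])
    h,w=d.shape; u,v=np.meshgrid(np.arange(w),np.arange(h))
    x=(u-K[0,2])/K[0,0]; y=(v-K[1,2])/K[1,1]; a=x.copy();b=y.copy()
    for _ in range(10):
        s=1+m["k1"]*(a*a+b*b); a=x/s;b=y/s
    P=np.stack([a*d,b*d,d],-1)-t
    X=P@R; X[d<=0]=np.nan; return X
def ortho(im,X,x0=.1,x1=.8,y0=-.6,y1=.6,res=.002):
    pass
E
python3 - <<'E'
from h import *
for n in("scene","top"):
    im,d,m=cam(n); cv2.imwrite(f"pics/{n}0.png",im); np.savez(f"{n}0.npz",im=im,d=d,X=cloud(d,m))
    print(n,m["camera_matrix"],m["k1"],-np.array(m["R"]).T@m["t"],m["R"])
print(ctrl.observe())
E
```

```text
scene [[519.08936929   0.         288.97049267]
 [  0.         519.08936929 203.01934506]
 [  0.           0.           1.        ]] -0.20173289811033832 [ 1.38958507 -0.3483438   1.17883994] [[ 0.33096204  0.94363619  0.00385693]
 [ 0.73222988 -0.25423291 -0.63182674]
 [-0.59523402  0.21193483 -0.77510005]]
top [[406.25973561   0.         277.77873643]
 [  0.         406.25973561 204.36950135]
 [  0.           0.           1.        ]] -0.07095949005520381 [ 0.40433441 -0.04184075  1.13192373] [[ 0.02170883 -0.99969606 -0.01168363]
 [-0.99706797 -0.02079109 -0.07364235]
 [ 0.07337705  0.01324807 -0.99721627]]
{'time_s': 0.1, 'q': array([-5.65130782e+01,  2.33637697e+00,  4.80611195e+00, -2.09160119e-02,
       -9.25620400e+01, -1.91182467e+01]), 'joint_velocities': array([-0.08627846, -0.07944734,  0.02576647,  0.16974569,  0.02336938,
        0.09485326]), 'joint_torque': array([-4.55514441e-03, -3.69344044e+01,  3.48280406e+01,  6.95174575e+00,
       -4.64198485e-03,  2.61055050e-05]), 'eef_pos': array([ 0.1488609 , -0.58092835,  0.23035712]), 'eef_rot': array([ 1.79905942e+02, -1.04875433e-02, -1.65630398e+02]), 'contact_force': array([0.20771154, 0.17042783, 0.54591891]), 'torque': array([-0.01813658,  0.00174786, -0.01701794]), 'grasp_force': 0.0, 'opening': 1.000925425141389}
```

View pics/top0.png

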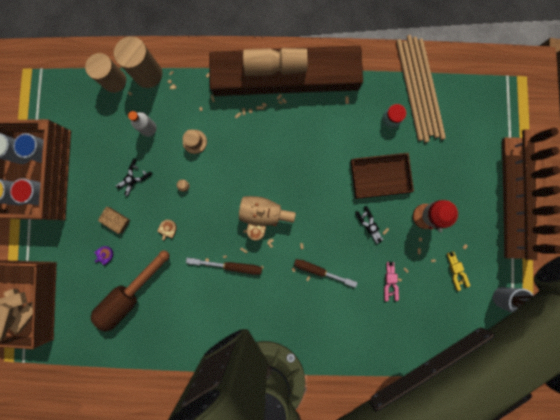

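View pics/scene0.png

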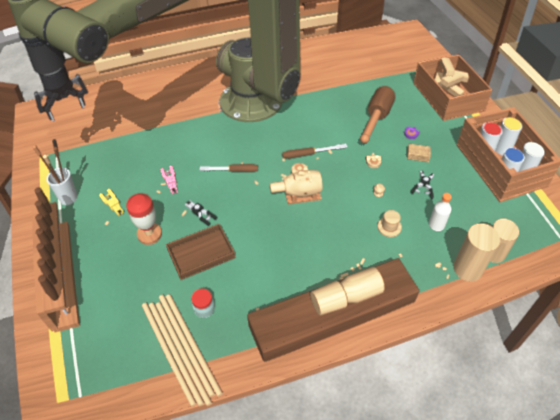

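The top view shows the head at (262,211) with its crown to the left and the fitted ear at (256,232). The loose ear is at (167,229), the open clamp at (131,178), the shut clamp at (370,226), the hat at (194,140) and the topknot at (183,186). The tray is at (381,176) and the painted head at (440,214). Next I'll rectify this view to metric.

```bash
cat >> h.py <<'E'
def proj(m,P):
    R=np.array(m["R"]);t=np.array(m["t"]);K=np.array(m["camera_matrix"],float)
    C=P@R.T+t; a=C[...,0]/C[...,2]; b=C[...,1]/C[...,2]; s=1+m["k1"]*(a*a+b*b)
    return a*s*K[0,0]+K[0,2], b*s*K[1,1]+K[1,2]
def rect(im,m,z,x0,x1,y0,y1,res):
    xs=np.arange(x1,x0,-res); ys=np.arange(y1,y0,-res)
    X,Y=np.meshgrid(xs,ys,indexing='ij'); u,v=proj(m,np.stack([X,Y,np.full_like(X,z)],-1))
    return cv2.remap(im,u.astype(np.float32),v.astype(np.float32),cv2.INTER_CUBIC)
E
python3 - <<'E'
from h import *
m=ctrl.camera_model("top"); f=np.load("top0.npz"); im,X=f["im"],f["X"]
o=rect(im,m,0.012,.27,.67,-.43,.42,.00107)
for i,y in enumerate(np.arange(.4,-.43,-.1)): cv2.putText(o,f"{y:.1f}",(int((.42-y)/.00107),10),0,.3,(255,255,255)); cv2.line(o,(int((.42-y)/.00107),12),(int((.42-y)/.00107),18),(255,255,255))
for x in np.arange(.3,.67,.1): cv2.putText(o,f"{x:.1f}",(0,int((.67-x)/.00107)),0,.3,(255,255,255))
cv2.imwrite("pics/rect.png",o)
# clusters by height
ok=np.isfinite(X[...,0]); Z=np.where(ok,X[...,2],0)
mask=((Z>.006)&(X[...,0]>.25)&(X[...,0]<.68)&(abs(X[...,1])<.45)).astype(np.uint8)
print("mat z",np.nanmedian(Z[150:250,300:340]), np.nanstd(Z[240:280,180:190]))
n,l,s,c=cv2.connectedComponentsWithStats(mask)
for k in range(1,n):
    if s[k,4]<40: continue
    P=X[l==k]; ztop=np.percentile(P[:,2],95); T=P[P[:,2]>ztop-.006]
    print(c[k].round(0),s[k,4],"zmax",ztop.round(3),"bbox",P.min(0)[:2].round(3),P.max(0)[:2].round(3),"topmid",((T.min(0)+T.max(0))/2).round(3)[:2],"mean",P.mean(0)[:2].round(3))
E
```

```text
mat z 0.0009480796337307717 0.0037922810355598266
[144. 131.] 89 zmax 0.087 bbox [0.673 0.333] [0.68  0.359] topmid [0.678 0.345] mean [0.676 0.344]
[194. 141.] 414 zmax 0.055 bbox [0.627 0.179] [0.68  0.245] topmid [0.659 0.212] mean [0.654 0.208]
[382. 175.] 1263 zmax 0.03 bbox [ 0.508 -0.398] [ 0.638 -0.227] topmid [ 0.574 -0.313] mean [ 0.575 -0.315]
[132. 178.] 347 zmax 0.027 bbox [0.504 0.332] [0.61  0.435] topmid [0.553 0.39 ] mean [0.553 0.385]
[183. 185.] 113 zmax 0.035 bbox [0.519 0.222] [0.548 0.253] topmid [0.534 0.237] mean [0.533 0.236]
[261. 215.] 1411 zmax 0.089 bbox [ 0.39  -0.071] [0.508 0.074] topmid [0.464 0.028] mean [0.453 0.015]
[433. 215.] 967 zmax 0.158 bbox [ 0.418 -0.45 ] [ 0.497 -0.402] topmid [ 0.463 -0.432] mean [ 0.46  -0.422]
[116. 221.] 418 zmax 0.031 bbox [0.397 0.389] [0.469 0.45 ] topmid [0.433 0.42 ] mean [0.431 0.421]
[370. 225.] 342 zmax 0.026 bbox [ 0.386 -0.316] [ 0.487 -0.241] topmid [ 0.428 -0.288] mean [ 0.436 -0.281]
[167. 229.] 256 zmax 0.018 bbox [0.384 0.255] [0.437 0.307] topmid [0.413 0.28 ] mean [0.413 0.278]
[108. 254.] 96 zmax 0.018 bbox [0.316 0.431] [0.36 0.45] topmid [0.338 0.44 ] mean [0.338 0.442]
[149. 270.] 487 zmax 0.053 bbox [0.25  0.263] [0.352 0.376] topmid [0.3   0.319] mean [0.3   0.313]
[524. 325.] 5253 zmax 0.614 bbox [ 0.25 -0.45] [ 0.378 -0.283] topmid [ 0.281 -0.362] mean [ 0.29  -0.367]
[231. 266.] 497 zmax 0.028 bbox [0.295 0.014] [0.334 0.222] topmid [0.311 0.11 ] mean [0.314 0.097]
[319. 271.] 426 zmax 0.028 bbox [ 0.267 -0.247] [ 0.338 -0.072] topmid [ 0.316 -0.117] mean [ 0.307 -0.142]
[391. 278.] 283 zmax 0.027 bbox [ 0.25  -0.362] [ 0.337 -0.322] topmid [ 0.292 -0.339] mean [ 0.291 -0.339]
```

View pics/rect.png

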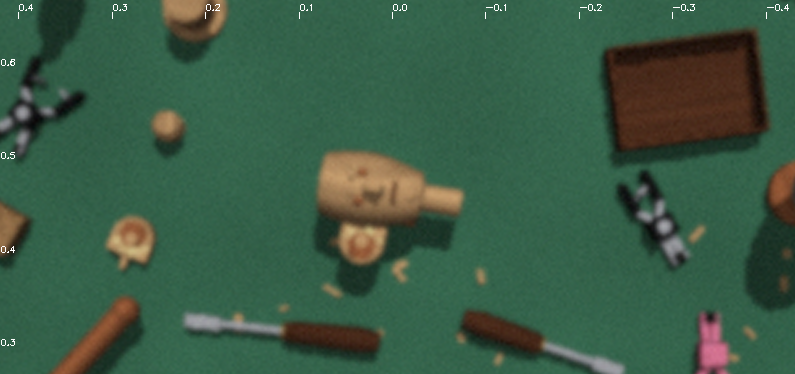

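The rectified view shows every target. The ear's peg already points about −x. I'll crop each object at its own height to refine its pose.

```bash
python3 - <<'E'
from h import *
m=ctrl.camera_model("top"); im=np.load("top0.npz")["im"]
def crop(z,cx,cy,w,h):
    o=rect(im,m,z,cx-h/2,cx+h/2,cy-w/2,cy+w/2,.0005)
    for k in np.arange(-.5,.5,.02):
        for c,r in((0,cy),): pass
    H,W=o.shape[:2]
    for y in np.arange(round(cy-w/2,2),cy+w/2,.02):
        p=int((cy+w/2-y)/.0005); cv2.line(o,(p,0),(p,4),(255,255,255)); cv2.putText(o,f"{y*100:.0f}",(p,14),0,.33,(255,255,255))
    for x in np.arange(round(cx-h/2,2),cx+h/2,.02):
        p=int((cx+h/2-x)/.0005); cv2.line(o,(0,p),(4,p),(255,255,255)); cv2.putText(o,f"{x*100:.0f}",(6,p),0,.33,(255,255,255))
    return cv2.copyMakeBorder(o,0,2,0,2,cv2.BORDER_CONSTANT)
r1=np.hstack([crop(.014,.41,.28,.13,.13),crop(.014,.555,.39,.13,.13),crop(.014,.435,-.28,.13,.13)])
r2=np.hstack([crop(.04,.455,.01,.2,.16),crop(.052,.655,.21,.09,.16),crop(.02,.535,.235,.098,.16)])
w=min(r1.shape[1],r2.shape[1]); cv2.imwrite("pics/mos.png",np.vstack([r1[:,:w],r2[:,:w]]))
# ear fit
o=rect(im,m,.012,.36,.46,.22,.34,.0005); hsv=cv2.cvtColor(o,cv2.COLOR_BGR2HSV)
mk=((hsv[...,0]<32)&(hsv[...,2]>90)).astype(np.uint8); n,l,s,c=cv2.connectedComponentsWithStats(mk); k=1+s[1:,4].argmax()
print("ear blob",s[k],"c",.46-c[k][1]*.0005,.34-c[k][0]*.0005); 
# template fit D + peg
P=np.argwhere(l==k); px=.46-P[:,0]*.0005; py=.34-P[:,1]*.0005
g=np.zeros(l.shape,np.uint8)
from itertools import product
best=(0,)
X,Y=np.meshgrid(.46-np.arange(l.shape[0])*.0005,.34-np.arange(l.shape[1])*.0005,indexing='ij'); M=l==k
for a in np.arange(140,200,2):
  ca,sa=np.cos(np.radians(a)),np.sin(np.radians(a))
  for cx,cy in product(np.arange(.398,.424,.001),np.arange(.27,.29,.001)):
    u=(X-cx)*ca+(Y-cy)*sa; v=-(X-cx)*sa+(Y-cy)*ca
    T=(u*u+v*v<.023**2)|((u>0)&(u<.02)&(abs(v)<.023))|((u>0)&(u<.034)&(abs(v)<.004))
    q=(T&M).sum()/(T|M).sum()
    if q>best[0]: best=(q,cx,cy,a)
print("ear",best)
E
```

```text
Traceback (most recent call last):
ValueError: all the input array dimensions except for the concatenation axis must match exactly, but along dimension 0, the array at index 0 has size 262 and the array at index 1 has size 263
```

```bash
cat > fit.py <<'E'
from h import *
from itertools import product
m=ctrl.camera_model("top")
def crop(im,z,cx,cy,w,h,res=.0005):
    o=rect(im,m,z,cx-h/2,cx+h/2,cy-w/2,cy+w/2,res)[:int(h/res+.1),:int(w/res+.1)].copy()
    for y in np.arange(round(cy-w/2,2),cy+w/2,.02):
        p=int((cy+w/2-y)/res); cv2.line(o,(p,0),(p,4),(255,255,255)); cv2.putText(o,f"{y*100:.0f}",(p,14),0,.33,(255,255,255))
    for x in np.arange(round(cx-h/2,2),cx+h/2,.02):
        p=int((cx+h/2-x)/res); cv2.line(o,(0,p),(4,p),(255,255,255)); cv2.putText(o,f"{x*100:.0f}",(6,p),0,.33,(255,255,255))
    return cv2.copyMakeBorder(o,0,2,0,2,cv2.BORDER_CONSTANT)
def earfit(im,cx0,cy0,angs):
    x1,y1=cx0+.05,cy0+.06
    o=rect(im,m,.012,cx0-.05,x1,cy0-.06,y1,.0005); hsv=cv2.cvtColor(o,cv2.COLOR_BGR2HSV)
    mk=((hsv[...,0]<32)&(hsv[...,2]>90)).astype(np.uint8); n,l,s,c=cv2.connectedComponentsWithStats(mk); k=1+s[1:,4].argmax()
    M=(l==k)[::2,::2]; X,Y=np.meshgrid(x1-np.arange(l.shape[0])*.0005,y1-np.arange(l.shape[1])*.0005,indexing='ij'); X=X[::2,::2];Y=Y[::2,::2]
    best=(0,)
    for a in angs:
      ca,sa=np.cos(np.radians(a)),np.sin(np.radians(a))
      for cx,cy in product(np.arange(cx0-.014,cx0+.014,.001),np.arange(cy0-.014,cy0+.014,.001)):
        u=(X-cx)*ca+(Y-cy)*sa; v=-(X-cx)*sa+(Y-cy)*ca
        T=(u*u+v*v<.023**2)|((u>0)&(u<.02)&(abs(v)<.023))|((u>0)&(u<.034)&(abs(v)<.004))
        q=(T&M).sum()/(T|M).sum()
        if q>best[0]: best=(q,cx,cy,a)
    return best
E
python3 - <<'E'
from fit import *
im=np.load("top0.npz")["im"]
r1=np.hstack([crop(im,.014,.41,.28,.13,.13),crop(im,.014,.555,.39,.13,.13),crop(im,.014,.435,-.28,.13,.13)])
r2=np.hstack([crop(im,.04,.455,.01,.2,.16),crop(im,.052,.655,.21,.09,.16),crop(im,.02,.535,.235,.098,.16)])
w=min(r1.shape[1],r2.shape[1]); cv2.imwrite("pics/mos.png",np.vstack([r1[:,:w],r2[:,:w]]))
print("ear",earfit(im,.411,.28,np.arange(140,200,2)))
E
```

```text
ear (np.float64(0.9276152702032722), np.float64(0.416), np.float64(0.278), np.int64(158))
```

View pics/mos.png

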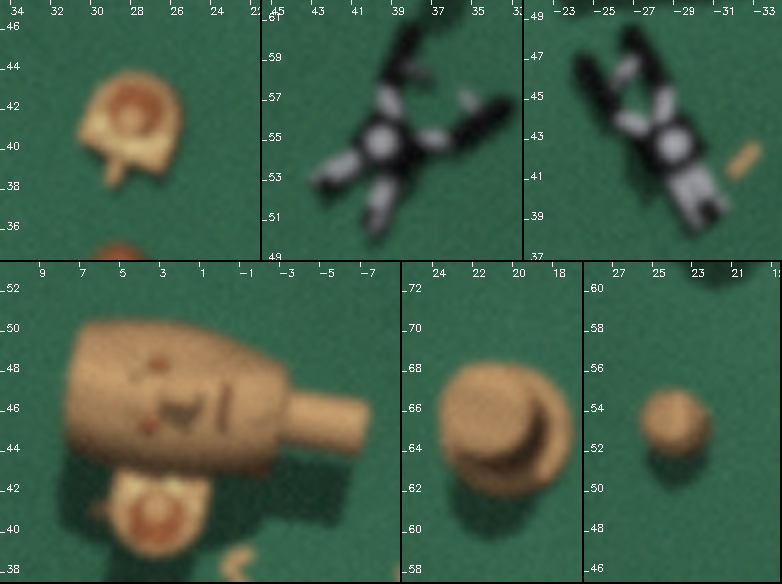

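Poses read from the crops (m, degrees); ear and open-clamp sizes match the given ones.

| Item | x | y | yaw |
|---|---|---|---|
| head | 0.465 | 0.0225 | 82 |
| ear | 0.416 | 0.278 | 158 |
| open clamp | 0.547 | 0.392 | 142 |
| shut clamp | 0.4275 | -0.288 | -151 |
| hat | 0.660 | 0.212 | – |
| topknot | 0.535 | 0.2375 | – |
| tray | 0.572 | -0.311 | 97 |

First move: the shut clamp.

```bash
cat > pp.py <<'E'
from fit import *
H=np.array([.465,.0225]); HY=82.
def rot(a): a=np.radians(a); return np.array([[np.cos(a),-np.sin(a)],[np.sin(a),np.cos(a)]])
def hw(x,y): return H+rot(HY)@[x,y]
w180=lambda a:(a+180)%360-180
def plan(p,py,q,qy,zp,zq,zt):
    """tool yaw flip for which pick and place are both solvable with the last joint near zero"""
    best=None
    for f in(0,180):
        js=[ctrl.solve_ik([*xy,z],[180,0,w180(y+f)]) for xy,y,zs in((p,py,(zp,zt)),(q,qy,(zq,zt))) for z in zs]
        if any(j is None for j in js): continue
        c=max(abs(np.array(js)[:,5]))
        if best is None or c<best[0]: best=(c,f)
    return best
def pick(p,yaw,z,zt,pre,eff):
    o=[180,0,w180(yaw)]
    ctrl.gripper_to(pre)
    ctrl.move_ptp([*p,zt],o); f0=ctrl.observe()["contact_force"]
    ctrl.move_linear([*p,z+.03],v=.2); ctrl.move_linear([*p,z],v=.06)
    f1=ctrl.observe()["contact_force"]
    ctrl.gripper_to(0,eff); s=ctrl.observe()
    print("grip opening mm",round(s["opening"]*85,1),"F",round(s["grasp_force"],1),"dF descend",(f1-f0).round(1))
    ctrl.move_linear([*p,zt],v=.2); s=ctrl.observe(); print("lifted opening",round(s["opening"]*85,1),"F",round(s["grasp_force"],1),"t",round(s["time_s"],1))
def place(q,yaw,z,zt,rel):
    ctrl.move_ptp([*q,zt],[180,0,w180(yaw)]); f0=ctrl.observe()["contact_force"]
    ctrl.move_linear([*q,z+.03],v=.2); ctrl.move_linear([*q,z],v=.05)
    f1=ctrl.observe()["contact_force"]; ctrl.gripper_to(rel); ctrl.pause(.2)
    ctrl.move_linear([*q,zt],v=.2); s=ctrl.observe(); print("placed dF",(f1-f0).round(1),"t",round(s["time_s"],1))
def snap(n):
    im,d,mm=cam("top"); np.savez(n+".npz",im=im,d=d,X=cloud(d,mm)); return im
E
cat > s1.py <<'E'
from pp import *
p=np.array([.4275,-.288]); q=np.array([.572,-.311])+rot(-83)@[.009,0]
b=plan(p,-151,q,-83,.002,.009,.2); print(b); f=b[1]
ctrl.move_linear([.149,-.581,.33],v=.25)
ctrl.move_ptp([*p,.3],[180,0,w180(-151+f)])
pick(p,-151+f,.002,.2,.6,50)
place(q,-83+f,.009,.2,.6)
im=snap("t1"); ctrl.move_ptp([.5,-.15,.3],[180,0,w180(-83+f)]); im=snap("t1")
cv2.imwrite("pics/t1.png",crop(im,.02,.53,-.3,.25,.3,.0006))
E
python3 s1.py
```

```text
(np.float64(49.44125073683833), 0)
grip opening mm 26.4 F 49.8 dF descend [ 0.7  0.1 -0.8]
lifted opening 27.0 F 49.3 t 6.2
placed dF [ 2.1 -1.4 -0.2] t 10.7
```

View pics/t1.png

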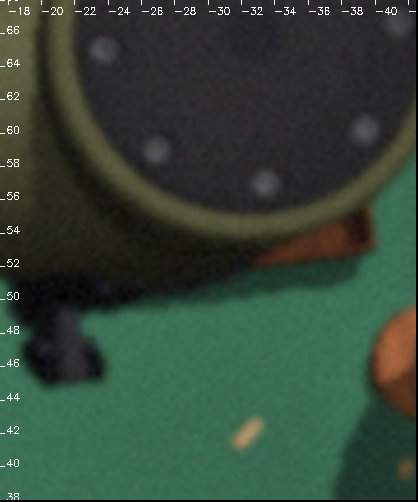

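The arm hides the tray here, but the clamp has left its old place and the grip measured 27 mm. Next, the ear and then the open clamp.

```bash
cat > s2.py <<'E'
from pp import *
p=np.array([.416,.278])+rot(158)@[.005,0]; q=hw(0,-.087)+rot(HY+90)@[.005,0]
b=plan(p,158,q,HY+90,.001,.002,.2); print(b,p,q); f=b[1]
ctrl.move_ptp([*p,.25],[180,0,w180(158+f)])
pick(p,158+f,.001,.2,.78,40)
place(q,HY+90+f,.002,.2,.72)
ctrl.move_ptp([.5,.3,.25],[180,0,w180(142+f)])
im=snap("t2")
cv2.imwrite("pics/t2.png",np.hstack([crop(im,.012,.52,.01,.2,.24,.0006),crop(im,.012,.54,-.31,.22,.24,.0006)]))
c=hw(0,-.087); print("ear",earfit(im,c[0],c[1],np.arange(150,200,2)),"want",c,HY+90)
E
python3 s2.py
```

```text
(np.float64(59.756340786215844), 180) [0.41136408 0.27987303] [0.54620198 0.01108781]
grip opening mm 44.8 F 41.8 dF descend [-1.5  0.5 -0.8]
lifted opening 44.9 F 41.5 t 16.9
placed dF [ 0.3 -1.   0.3] t 21.5
ear (np.float64(0.9337319382162431), np.float64(0.5501533219805167), np.float64(0.010391940216474304), np.int64(172)) want [0.55115332 0.01039194] 172.0
```

View pics/t2.png

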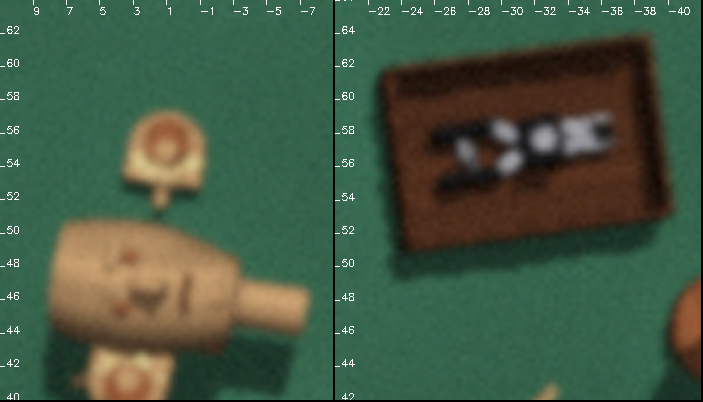

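The ear lies at its target, peg towards the head, at about (165,150) in the picture. The shut clamp lies flat in the tray at about (545,138). Next, the open clamp and the hat.

```bash
cat > s3.py <<'E'
from pp import *
p=np.array([.547,.392]); q=hw(0,-.169)
b=plan(p,142,q,172,.002,.003,.18); print(b,p,q); f=b[1]
ctrl.move_ptp([*p,.25],[180,0,w180(142+f)])
pick(p,142+f,.002,.18,.6,50)
place(q,172+f,.003,.18,.55)
p=np.array([.660,.212]); q=hw(.099,0)
b=plan(p,HY,q,HY,.02,.021,.13); print(b,p,q); f=b[1]
ctrl.move_ptp([.62,.15,.2],[180,0,w180(HY+f)])
pick(p,HY+f,.02,.13,.85,40)
ctrl.move_linear([*((p+q)/2+[0,.03]),.18],v=.25)
place(q,HY+f,.021,.18,.72)
ctrl.move_ptp([.5,.3,.25],[180,0,w180(HY+f)])
im=snap("t3")
cv2.imwrite("pics/t3.png",np.hstack([crop(im,.012,.55,.04,.24,.3,.0006),crop(im,.052,.48,.12,.14,.3,.0006)]))
c=hw(0,-.087); print("ear",earfit(im,c[0],c[1],np.arange(150,200,2)),"want",c,HY+90)
X=np.load("t3.npz")["X"]; r=hw(.099,0); T=X[(abs(X[...,2]-.054)<.006)&(np.hypot(X[...,0]-r[0],X[...,1]-r[1])<.04)]
print("hat",(T.min(0)+T.max(0))/2,T.mean(0),"want",r)
E
python3 s3.py
```

```text
(np.float64(63.98845206870398), 180) [0.547 0.392] [ 0.6323553  -0.00102025]
grip opening mm 27.1 F 51.4 dF descend [ 0.1  1.  -0.3]
lifted opening 26.7 F 51.0 t 26.7
placed dF [ 0.1 -0.4  1.4] t 31.4
(np.float64(45.58427335476855), 180) [0.66  0.212] [0.47877814 0.12053654]
grip opening mm 44.4 F 41.8 dF descend [-0.5  0.5  0.5]
lifted opening 44.5 F 41.4 t 36.1
placed dF [-0.9 -0.2 -0.1] t 40.2
ear (np.float64(0.9333001493280239), np.float64(0.5501533219805167), np.float64(0.010391940216474304), np.int64(172)) want [0.55115332 0.01039194] 172.0
hat [0.47897924 0.12157926 0.05254149] [0.47927364 0.12177888 0.05231508] want [0.47877814 0.12053654]
```

View pics/t3.png

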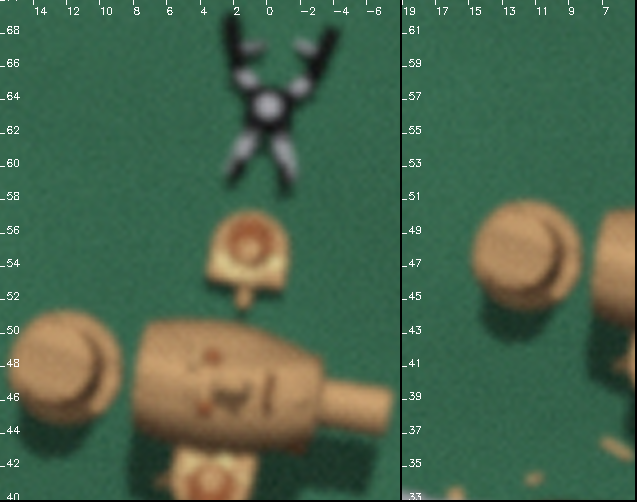

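The clamp pivot is at (268,105), with its jaws towards the ear and a gap of about 15 mm. The hat is at (65,365) in the left panel, on the head's centre line. Next, the topknot.

```bash
cat > s4.py <<'E'
from pp import *
p=np.array([.535,.2375]); q=np.array([.479,.1212])
b=plan(p,HY,q,HY,.006,.059,.2); print(b); f=b[1]
ctrl.move_ptp([*p,.25],[180,0,w180(HY+f)])
pick(p,HY+f,.006,.2,.6,25)
place(q,HY+f,.0590,.2,.62)
ctrl.move_ptp([.45,.35,.25],[180,0,w180(HY+f)])
im=snap("t4"); s,_,_=cam("scene"); s=cv2.resize(s[130:270,150:460],None,fx=2.2,fy=2.2,interpolation=cv2.INTER_CUBIC)
cv2.imwrite("pics/s4.png",s)
X=np.load("t4.npz")["X"]; near=np.hypot(X[...,0]-q[0],X[...,1]-q[1])<.045
for lo,hi in((.046,.058),(.075,.095)):
    T=X[near&(X[...,2]>lo)&(X[...,2]<hi)]; print(len(T),(T.min(0)+T.max(0))/2,T.mean(0))
E
python3 s4.py
```

```text
(np.float64(51.55264596523888), 180)
grip opening mm 30.3 F 24.9 dF descend [-0.8  0.3 -1.3]
lifted opening 30.5 F 24.7 t 45.1
placed dF [-1.7 -1.7 -0.3] t 48.6
116 [0.47898616 0.1215314  0.05190734] [0.47729425 0.11718652 0.05209133]
115 [0.4798731  0.12182652 0.08211808] [0.4793107  0.12191689 0.08180556]
```

View pics/s4.png

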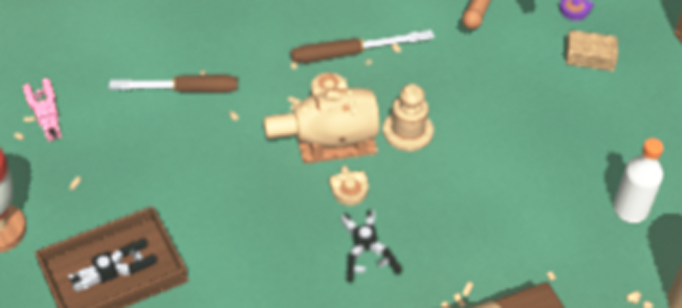

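The topknot stands centred on the hat at (410,97), and the ear (350,187), open clamp (365,235) and shut clamp in the tray (105,265) are all in place. Handing in.

```bash
python3 -c "
from station import ctrl
print(ctrl.finish_job())"
```

```text
the job is handed in; nothing more can be done
None
```

The job is handed in at about 50 s of the 144 s. In the last pictures the ear, open clamp, hat with topknot, and shut clamp in the tray were all where they should be; no motion went near the painted head, and the hand-in returned no verdict.

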